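# Feed a tile and start the press screw

### The arm

A 7-joint arm with a two-finger parallel gripper is mounted at the origin on the work surface. World frame = base frame: x ahead of the robot, y to its left, z up, the work surface at z = 0. Lengths are in m, angles in rad, forces in N, time in s.
With the tool pointing down it reaches from about 0.35 to 0.9 m from the base axis. Payload 19.9 kg.
Tool frame: the origin (TCP) lies on the centre line of the jaws, within the pads' length; the fingertips stand 11 mm ahead of it and the grasp point (between the pads) lies 8 mm behind it (env.finger_overhang is the distance from the TCP to the fingertips, in m); z points along the fingers, y is the line along which they close (so a half turn about z gives the same grasp; the last joint's range is limited). The gripper opens to 85 mm and grips with 20 to 120 N. Pads are 22 mm wide; open, the fingers measure 114 mm over their backs; the gripper's body (76 mm by 85 mm) begins 54 mm behind the grasp point. The pads swing forward as they close: fully open they stand 13 mm farther back than shut.
Start: joints at [-1.327, 0.417, -0.01, 1.614, 0.005, 1.111, -0.053], TCP at [0.176, 0.6, 0.219] pointing down, gripper open.
Joint ranges: [-2.81, 2.81], [-0.39, 2.02], [-1.27, 1.25], [0.06, 2.57], [-1.19, 4.33], [0.19, 2], [-2.82, 2.82]. Speed limits (rad/s): [1.89, 1.89, 2.39, 2.39, 3.01, 3.01, 3.01].

### API

Orientations are given as a unit quaternion [x, y, z, w].
In Python, from workcell import env gives the robot as it stands.
- The arm moves only by the tool arm_command, never from a script. Its argument "moves" is text: rows parted by semicolons, each of 7 numbers parted by spaces: the shift along the world's x, y, z in m, then the turn, a rotation vector about the world's x, y, z in degrees, then the closure, from -1 (fully open) to 1 (shut). In form: dx dy dz wx wy wz jaw; .... A call has exactly 5 rows; each row is the pose to reach, as a shift and turn from the pose commanded when the call began; what a row does not reach only later rows make up. A row lasts 1/8 s, in which the tool goes at most 62.5 mm and 10.7 degrees, less where a joint would pass 70% of its speed; a pose out of reach is approached as far as the arm can. A call with a gripper value outside its range is refused whole. The fingers move at their own pace and stop on an object; the grip force is fixed at half the most. Time passes only in rows, so rows that repeat a pose let the fingers close, or fill a call up. It gives the time, the measured TCP pose, the force, the opening and the grip force at its end, in the units of the state.
- env.read_state(): the state, without advancing time (a new reading comes with each control period).
- env.capture(name): name is "scene" or "top" or "wrist"; returns the picture (420x560x3 uint8, red, green, blue); there is no depth.
- env.camera_info(name): a dict with "mtx" (3x3 intrinsics, pixels), "pose" (4x4, takes a point from camera to world coordinates). Camera axes: x right, y up, looking along -z (the intrinsics and any distortion apply to the point x, -y, -z); pixel columns grow to the right and rows downward; lengths in m; the calibration is good to about 2 mm. A picture is of the moment at which its call begins: read the wrist's pose just before it. camera_info takes no time and is no camera call; for the wrist camera it gives the pose at the moment of the call.
- env.finish_job(): hands the job in; it is judged then, once.
The state is a dict: "time_s": time; "qpos": joint angles; "joint_velocities": joint speeds; "tau": joint torques, N m; "ee_pos": TCP position; "tcp_rot": TCP orientation; "force": force on the tool from outside, world axes, zero at the start; "wrist_torque": the same for the moment, N m; "gripper_width": finger opening in m; "finger_force": force on a finger pad.
Only numpy, scipy, OpenCV 4.12 (cv2) and the standard library are available. Lean on these libraries where they do the work, as an engineer would, in place of code of your own. Each camera call takes 0.05 s, during which the arm holds its last target. There are 200 camera calls.

### The job

First swing the sprung feed lever of the blue tile press by its red post all the way to its stop, so that it pushes the tile under the screw, and let go so that it springs back. The press screw is sitting in its boss with its thread not caught: take the red sleeve of the crank, turn the screw backward (counter-clockwise from above) until you notice it drop into its thread, then turn it forward (clockwise) one full turn from there. Finish while still holding the sleeve in the gripper, keeping the screw steady there, and leave the bottles, bowl, mug, sponge and figurine where they are.

Things in the scene. Friction and masses are not known exactly. Their poses are not given: they have to be found in the camera images.
- press: blue bench tile press, fixed, front (-x) to the robot. Origin on the work surface under the screw's axis, z up. Base plate x -180 to +80, y -155 to +155 mm, 20 mm thick. Two rails along x, 81 mm apart inside and 12 mm high, guide the tile. Uprights at y = -78 and +78 mm carry a bridge (top 130 mm up, 190 mm long in y); on it stands a brass boss, 64 mm across, top 156 mm up, holding the screw
- lever_pivot (a point): vertical pivot of the feed lever, at x = -50, y = +125 mm in the press's frame, at the underside of the lever's arm (40 mm above the work surface). The flat grey arm, 8 mm thick, reaches 140 mm from the pivot over the rails, where a rubber nose hangs down in front (-x) of the tile, and 120 mm the other way to the red post
- lever_grip (a point): middle of the feed lever's red upright post (18 mm across, rising 52 mm from the arm), 120 mm from the pivot, 74 mm above the work surface. Swung, it travels about 80 mm along an arc toward the front (-x side) of the press
- lever (a joint): feed lever angle, rad: 0 at rest, 0.73 at its stop, positive counter-clockwise from above. A spring pulls it back to 0: about 0.4 N m at rest and 0.9 N m at the stop (4 to 8 N at the post)
- tile_mid (a point): centre of the loose cream tile with a dark blue disc, 76 x 76 x 12 mm, lying on the base plate between the rails. It starts 60 to 85 mm in front (-x) of the screw's axis; with the lever at its stop its centre is under the axis
- hub_top (a point): top of the crank's black hub, on the screw's vertical axis; 196 mm above the work surface at the start; it sinks with the screw, and does not turn with it
- sleeve_mid (a point): centre of the red crank sleeve, an upright cylinder 22 mm across, 52 mm tall, on the end of the crank arm, 60 mm from the screw's axis; centre 220 mm above the work surface at the start. It spins freely on its pin and slides freely up it by up to 28 mm, so the hand can stay at one height while the screw sinks. Nothing on the press is higher
- screw (a joint): screw angle, rad, forward (clockwise from above) positive. At 0 the crank points along the press's +x; at t it is turned clockwise by t from that. Starts at 0.7 to 2.4, its lug on a flat face; forward from there it jams at about 2.8. Backward, the lug drops off near 0 (0.05 to -0.15); a shoulder stops it near -0.9. Then it turns forward over a full turn, sinking 12 mm a turn. About 1 N at the sleeve
- plunge (a joint): how far the screw has sunk, m: 0 at the start, 0.010 just after the drop (a yellow band round the screw just above the brass boss then sinks out of sight), 0.022 one turn farther. It sinks by its own weight (0.65 kg); nothing needs to be pressed
- pink_bottle: small pink paint bottle, 34 mm across, 92 mm tall, standing on the press's base plate (right front corner); origin under its centre; a bystander
- sponge: yellow sponge block, 50 x 34 x 22 mm, lying on the press's base plate (right rear); origin under its centre; a bystander
- green_bottle: green paint bottle, 34 mm across, 92 mm tall, right of the press; origin under its centre; a bystander
- cream_bottle: cream paint bottle, 34 mm across, 92 mm tall, left of the press; origin under its centre; a bystander
- rinse_bowl: white rinsing bowl, 130 mm across, 50 mm tall, right; origin under its centre; a bystander
- mug: blue mug, 76 mm across, 85 mm tall, left; origin under its centre; a bystander
- snowman: snowman figurine with a dark hat, 60 mm across, 86 mm tall, left; origin under its centre; a bystander
There are look-alikes about, which are no part of the job. There is more than one size of the part that bears tile_mid; the job needs the largest.

How it is judged:
On the way, in this order (a step that is already met when the one before it is completed fails the run):
1. the feed lever is swung to its stop (value of joint lever above 0.68 rad), for 0.05 s.
2. the lever is let go and springs back, tile under the screw (value of joint lever below 0.08 rad and contact force between the fingers and lever below 0.2 N and x of tile_mid in the frame of press between -0.01 and 0.012 m and y of tile_mid in the frame of press between -0.008 and 0.008 m and z of tile_mid in the frame of press below 0.031 m), for 0.1 s.
3. the screw is turned backward and drops into its thread (value of joint plunge above 0.007 m and value of joint screw below 0.15 rad), for 0.05 s.
4. the screw is turned forward about one turn, held by the sleeve (value of joint screw above 4.9 rad and value of joint plunge above 0.016 m and contact force between the fingers and sleeve above 3 N), for 0.1 s.
At the end, for the whole second after the job is handed in: Fingers hold the crank sleeve (over 3 N), screw steady (under 0.15 rad/s) 4.9 to 7.0 rad (280 to 400 degrees) forward of its drop edge and sunk over 16 mm; feed lever back at rest (within 0.08 rad); tile flat between the rails, centred under the screw within about 10 mm (all of step 4 and value of joint screw below 7 rad and velocity of joint screw between -0.15 and 0.15 rad/s and value of joint lever below 0.08 rad and x of tile_mid in the frame of press between -0.01 and 0.012 m and y of tile_mid in the frame of press between -0.008 and 0.008 m and z of tile_mid in the frame of press below 0.031 m); the arm keeps its last pose, push and grip.
It fails at once if a bystander is moved more than 30 mm (distance of any of pink_bottle, sponge, green_bottle, cream_bottle, rinse_bowl, mug, snowman from where it was at the start of the episode above 0.03 m).
It also fails if it takes over 72 s, if anything falls off the work surface, if the arm or the gripper's body presses on something with over 40 N, if the wrist force passes 120 N, or if a joint passes its speed limit or range.

## Working session

There is one attempt and no reset: what is moved stays moved. The work goes in short steps, Python scripts to look and compute and a tool call to move; the robot and the scene stay as the last step left them, time stands still between calls to the robot, and variables do not carry over. Pictures are saved under pics/ and viewed, at most 10 in all, crops included, and the job is handed in when it is done.

Besides the shell and the picture viewer there is one more tool, called after ">>>" in YAML: its name, and indented under it one key for each argument. arm_command: Moves the arm, as the interface text tells. Its arguments: {"type":"object","properties":{"moves":{"type":"string"}},"required":["moves"]}

```bash
mkdir -p pics
python3 - <<'E'
from workcell import env
import cv2,numpy as np
np.set_printoptions(precision=4,suppress=True)
for n in ("top","scene"):
    im=env.capture(n); cv2.imwrite(f"pics/{n}0.png",im[:,:,::-1])
    c=env.camera_info(n); print(n,c["mtx"],c["pose"],[k for k in c])
s=env.read_state(); print(s["time_s"],s["ee_pos"],s["tcp_rot"],s["gripper_width"],env.finger_overhang)
E
```

```text
top [[448.4551   0.     278.1608]
 [  0.     448.4551 215.1556]
 [  0.       0.       1.    ]] [[ 0.0014  0.9775 -0.2108  0.2008]
 [-1.      0.002   0.0027 -0.0037]
 [ 0.0031  0.2108  0.9775  1.5839]
 [ 0.      0.      0.      1.    ]] ['mtx', 'pose']
scene [[537.0388   0.     277.3586]
 [  0.     537.0388 209.4528]
 [  0.       0.       1.    ]] [[-0.7838 -0.3386  0.5206  1.2521]
 [ 0.6209 -0.4459  0.6447  0.9626]
 [ 0.0138  0.8285  0.5598  0.9708]
 [ 0.      0.      0.      1.    ]] ['mtx', 'pose']
0.1 [0.1761 0.5993 0.2184] [ 0.1424  0.9898 -0.0006 -0.    ] 0.08570534718340443 0.011
```

View pics/top0.png

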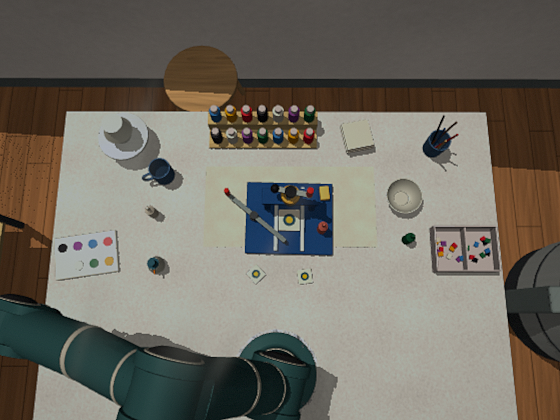

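View pics/scene0.png

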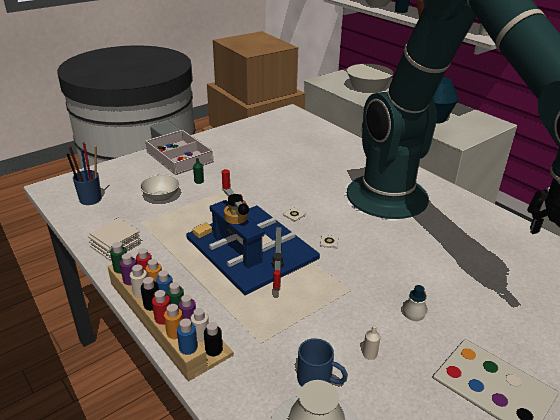

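The top view shows the press base at about (246–333, 183–255), the lever post at (227,191) and the hub near (291,195). The scene view shows the press from behind left. I'll enlarge both to identify the sleeve.

Run:
```python
import cv2,numpy as np
a=cv2.imread("pics/top0.png")[170:270,215:345]; b=cv2.imread("pics/scene0.png")[160:310,170:330]
a=cv2.resize(a,(520,400),interpolation=cv2.INTER_CUBIC)
a=cv2.resize(cv2.imread("pics/top0.png")[170:270,215:345],None,fx=3,fy=3,interpolation=cv2.INTER_CUBIC)
b=cv2.resize(b,None,fx=2.5,fy=2.5,interpolation=cv2.INTER_CUBIC)
o=np.zeros((380,800,3),np.uint8); o[:300,:390]=a; o[:375,395:795]=b
cv2.imwrite("pics/z0.png",o)
```

```text
(no output)
```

View pics/z0.png

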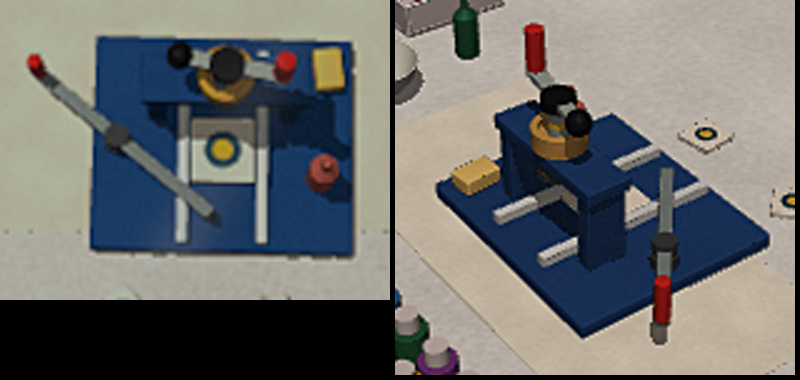

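The crop shows the hub near top pixel (291,192) and the red sleeve near (310,192), so the crank points to −y (screw about 1.6). The lever post's red tip is at (227,191), the pivot at (254,216) and the pink bottle at (323,227).

```bash
cat > h.py <<'E'
import cv2,numpy as np
from workcell import env
np.set_printoptions(precision=4,suppress=True)
def ray(c,u,v):
    k=c["mtx"];d=np.array([(u-k[0,2])/k[0,0],-(v-k[1,2])/k[1,1],-1.])
    return c["pose"][:3,3],c["pose"][:3,:3]@d
def onz(c,u,v,z):
    o,d=ray(c,u,v); return o+d*(z-o[2])/d[2]
def proj(c,p):
    q=c["pose"][:3,:3].T@(np.asarray(p)-c["pose"][:3,3]); k=c["mtx"]
    return np.array([k[0,2]+k[0,0]*q[0]/-q[2],k[1,2]-k[1,1]*q[1]/-q[2]])
def tri(c1,p1,c2,p2):
    o1,d1=ray(c1,*p1);o2,d2=ray(c2,*p2)
    d1/=np.linalg.norm(d1);d2/=np.linalg.norm(d2)
    s=np.linalg.lstsq(np.stack([d1,-d2],1),o2-o1,rcond=None)[0]
    a,b=o1+s[0]*d1,o2+s[1]*d2
    return (a+b)/2,np.linalg.norm(a-b)
def red(im,box):
    u0,v0,u1,v1=box; h=cv2.cvtColor(im,cv2.COLOR_RGB2HSV)[v0:v1,u0:u1]
    m=(((h[...,0]<6)|(h[...,0]>174))&(h[...,1]>150)&(h[...,2]>60)).astype(np.uint8)
    n,l,s,ct=cv2.connectedComponentsWithStats(m)
    return [(s[i,4],ct[i]+[u0,v0],s[i,:4]+[u0,v0,0,0]) for i in range(1,n) if s[i,4]>6]
E
python3 - <<'E'
from h import *
T=cv2.imread("pics/top0.png")[:,:,::-1].copy();S=cv2.imread("pics/scene0.png")[:,:,::-1].copy()
ct,cs=env.camera_info("top"),env.camera_info("scene")
h=cv2.cvtColor(T,cv2.COLOR_RGB2HSV)
m=np.zeros(T.shape[:2],np.uint8); sub=h[175:262,238:342]
m[175:262,238:342]=((sub[...,0]>100)&(sub[...,0]<130)&(sub[...,1]>120))
# plate corners from min-area rect of points on z=.02 (lower part: front + sides)
cn=max(cv2.findContours(m,cv2.RETR_EXTERNAL,cv2.CHAIN_APPROX_NONE)[0],key=cv2.contourArea)[:,0]
P=np.array([onz(ct,u+.0,v+.0,.02)[:2] for u,v in cn],np.float32)
r=cv2.minAreaRect(P);print("rect",r);print(cv2.boxPoints(r))
for n,im,b in(("top",T,(218,180,335,245)),("scene",S,(210,160,300,300))):
    for a in red(im,b): print(n,a)
E
```

```text
rect ((0.5297179818153381, -0.04436761140823364), (0.30402618646621704, 0.2566874921321869), 88.65496063232422)
[[ 0.3978 -0.1933]
 [ 0.6545 -0.1994]
 [ 0.6616  0.1046]
 [ 0.405   0.1106]]
top (np.int32(47), array([309.617 , 191.2979]), array([307, 187,   7,  10]))
top (np.int32(18), array([226.1111, 190.0556]), array([224, 188,   5,   5]))
top (np.int32(60), array([321.7667, 227.4167]), array([318, 223,   9,  10]))
scene (np.int32(136), array([225.3897, 178.9412]), array([222, 170,   8,  19]))
scene (np.int32(7), array([243.7143, 201.7143]), array([243, 200,   3,   4]))
scene (np.int32(113), array([276.4779, 279.2566]), array([274, 270,   6,  20]))
```

Run:
```python
from h import *
ct,cs=env.camera_info("top"),env.camera_info("scene")
print("sleeve tri",tri(ct,(309.6,191.3),cs,(225.4,178.9)))
print("post tri",tri(ct,(226.1,190.06),cs,(276.5,279.3)))
print("sleeve z.235",onz(ct,309.6,191.3,.235),"post z.09",onz(ct,226.1,190.06,.09))
yaw=np.radians(-1.35);R=np.array([[np.cos(yaw),-np.sin(yaw)],[np.sin(yaw),np.cos(yaw)]]);O=np.array([.5797,-.0456])
f=lambda x,y,z:np.r_[O+R@[x,y],z]
for n,p in(("hub",(0,0,.196)),("pivot",(-.05,.125,.05)),("pivotbase",(-.05,.125,.04)),("pink",(0,0,0))):
    print(n,f(*p),proj(ct,f(*p)),proj(cs,f(*p)))
print("hub by pixel", onz(ct,291,191.7,.196))
print("pivot by pixel", onz(ct,215+117/3,170+137/3,.055))
print("pink",onz(ct,322,227,.09),"tile",onz(ct,215+222/3,170+150/3,.032))
```

```text
sleeve tri (array([ 0.5726, -0.1066,  0.2182]), np.float64(0.00021343878093912772))
post tri (array([0.6148, 0.1738, 0.0753]), np.float64(0.0009130604048511439))
sleeve z.235 [ 0.5679 -0.1052  0.235 ] post z.09 [0.6112 0.1718 0.09  ]
hub [ 0.5797 -0.0456  0.196 ] [290.0663 190.9004] [236.3017 196.224 ]
pivot [0.5327 0.0805 0.05  ] [252.864  214.8158] [278.6723 255.8347]
pivotbase [0.5327 0.0805 0.04  ] [253.0119 215.4168] [278.6167 258.6964]
pink [ 0.5797 -0.0456  0.    ] [288.5   205.136] [238.2797 253.671 ]
hub by pixel [ 0.5771 -0.0486  0.196 ]
pivot by pixel [0.5286 0.0763 0.055 ]
pink [ 0.4822 -0.1565  0.09  ] tile [ 0.5181 -0.0463  0.032 ]
```

The sleeve and post triangulate to within 1 mm, and their heights (218 and 75 mm) match the spec. The crank radius comes out at about 61 mm and the post at about 122 mm from the pivot. Next I move above the lever post.

>>> arm_command:
  moves: "0.437 -0.426 -0.02 0 0 0 -1; 0.437 -0.426 -0.02 0 0 0 -1; 0.437 -0.426 -0.02 0 0 0 -1; 0.437 -0.426 -0.02 0 0 0 -1; 0.437 -0.426 -0.02 0 0 0 -1"

```text
time_s: 0.72
ee_pos: [0.401, 0.3799, 0.2086]
tcp_rot: [0.142, 0.99, -0.0, -0.0]
force: [1.3, 0.7, -0.3]
gripper_width: 0.0854
finger_force: 0.0
```

>>> arm_command:
  moves: "0.212 -0.207 -0.04 0 0 0 -1; 0.212 -0.207 -0.04 0 0 0 -1; 0.212 -0.207 -0.04 0 0 0 -1; 0.212 -0.207 -0.04 0 0 0 -1; 0.212 -0.207 -0.04 0 0 0 -1"

```text
time_s: 1.35
ee_pos: [0.6131, 0.1722, 0.1681]
tcp_rot: [0.143, 0.99, -0.0, -0.0]
force: [0.4, 0.3, 1.0]
gripper_width: 0.0852
finger_force: 0.0
```

Run:
```python
from h import *
s=env.read_state();c=env.camera_info("wrist");im=env.capture("wrist");cv2.imwrite("pics/w1.png",im[:,:,::-1])
print(s["time_s"],s["ee_pos"],s["qpos"])
for a in red(im,(0,0,560,420)): print(a,onz(c,*a[1],.1)[:2])
print(proj(c,(.613,.173,.1)))
```

```text
1.35 [0.6131 0.1722 0.1681] [-0.4841  0.4945  0.2202  1.6363 -0.121   1.0247  1.0574]
(np.int32(648), array([280.1836, 206.5015]), array([270, 188,  21,  37])) [0.6037 0.1744]
(np.int32(442), array([106.4412, 411.1742]), array([ 90, 400,  32,  20])) [ 0.747 -0.034]
[281.9964 218.5458]
```

View pics/w1.png

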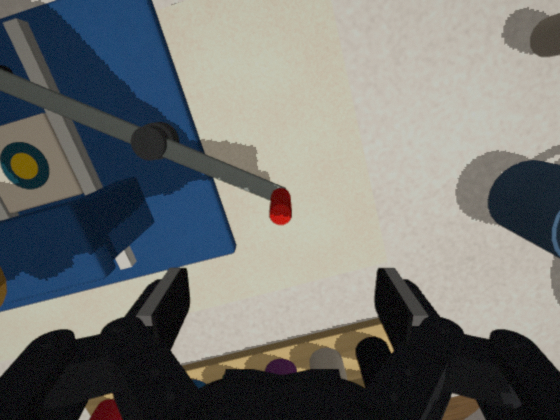

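The wrist view shows the post with its top at about (281,216). I predicted (282,218), so the jaws are centred on it. I'll descend and grip.

>>> arm_command:
  moves: "0 0 -0.05 0 0 0 -1; 0 0 -0.098 0 0 0 -1; 0 0 -0.098 0 0 0 -1; 0 0 -0.098 0 0 0 0.9; 0 0 -0.098 0 0 0 0.9"

```text
time_s: 2.02
ee_pos: [0.6129, 0.175, 0.0729]
tcp_rot: [0.142, 0.99, 0.001, 0.001]
force: [0.6, -0.4, 0.1]
gripper_width: 0.0515
finger_force: 0.0
```

>>> arm_command:
  moves: "0 0 0 0 0 0 0.9; 0 0 0 0 0 0 0.9; 0 0 0 0 0 0 0.9; 0 0 0 0 0 0 0.9; 0 0 0 0 0 0 0.9"

```text
time_s: 2.65
ee_pos: [0.6119, 0.1717, 0.0716]
tcp_rot: [0.143, 0.99, -0.001, -0.0]
force: [-7.5, -14.1, 12.7]
gripper_width: 0.0153
finger_force: 58.7
```

>>> arm_command:
  moves: "-0.007 0.005 0 0 0 0 0.9; -0.014 0.010 0 0 0 0 0.9; -0.021 0.014 0 0 0 0 0.9; -0.030 0.019 0 0 0 0 0.9; -0.038 0.022 0 0 0 0 0.9"

```text
time_s: 3.28
ee_pos: [0.5751, 0.1924, 0.0716]
tcp_rot: [0.144, 0.99, -0.002, 0.001]
force: [6.2, -23.1, 3.8]
gripper_width: 0.0152
finger_force: 59.1
```

>>> arm_command:
  moves: "-0.010 0.0005 0 0 0 0 0.9; -0.019 0.002 0 0 0 0 0.9; -0.027 0.003 0 0 0 0 0.9; -0.034 0.0035 0 0 0 0 0.9; -0.039 0.004 0 0 0 0 0.9"

```text
time_s: 3.9
ee_pos: [0.5372, 0.1972, 0.0717]
tcp_rot: [0.144, 0.99, -0.001, 0.002]
force: [13.5, -20.8, -0.9]
gripper_width: 0.0156
finger_force: 58.9
```

>>> arm_command:
  moves: "-0.002 0 0 0 0 0 0.9; -0.004 0 0 0 0 0 0.9; -0.006 0 0 0 0 0 0.9; -0.006 0 0 0 0 0 0.9; -0.006 0 0 0 0 0 0.9"

```text
time_s: 4.53
ee_pos: [0.5333, 0.1979, 0.0724]
tcp_rot: [0.144, 0.99, 0.0, 0.004]
force: [22.4, -14.9, -2.7]
gripper_width: 0.0154
finger_force: 59.4
```

Run:
```python
from h import *
im=env.capture("scene");cv2.imwrite("pics/s2.png",im[:,:,::-1]);print(env.read_state()["ee_pos"],env.read_state()["force"])
cv2.imwrite("pics/s2c.png",cv2.resize(im[180:310,180:330,::-1],None,fx=4,fy=4,interpolation=cv2.INTER_CUBIC))
```

```text
[0.5333 0.1979 0.0724] [ 21.6311 -14.2525  -1.4993]
```

View pics/s2c.png

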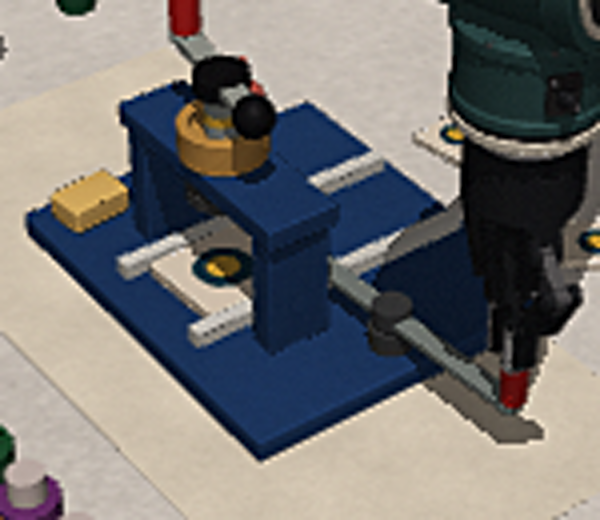

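The tile now sits under the bridge, with its disc at about full-frame (236,246) where the axis projects to (238,246). I'll press a little further to make sure the lever is at its stop.

>>> arm_command:
  moves: "-0.002 0 0 0 0 0 0.9; -0.004 0 0 0 0 0 0.9; -0.006 0 0 0 0 0 0.9; -0.006 0 0 0 0 0 0.9; -0.006 0 0 0 0 0 0.9"

```text
time_s: 5.2
ee_pos: [0.5297, 0.1988, 0.0733]
tcp_rot: [0.144, 0.99, 0.001, 0.006]
force: [35.4, -10.1, -4.6]
gripper_width: 0.0154
finger_force: 59.8
```

```bash
cat >> h.py <<'E'
def disc(im):
    h=cv2.cvtColor(im,cv2.COLOR_RGB2HSV)[225:265,215:260]
    m=((h[...,0]>90)&(h[...,0]<135)&(h[...,2]<90)).astype(np.uint8)
    y=((h[...,0]>15)&(h[...,0]<32)&(h[...,1]>130)).astype(np.uint8)
    n,l,s,c=cv2.connectedComponentsWithStats(y)
    return [(s[i,4],c[i]+[215,225]) for i in range(1,n) if s[i,4]>4]
E
python3 - <<'E'
from h import *
c=env.camera_info("scene")
yaw=np.radians(-1.35);R=np.array([[np.cos(yaw),-np.sin(yaw)],[np.sin(yaw),np.cos(yaw)]]);O=np.array([.5797,-.0456])
b=env.capture("scene");cv2.imwrite("pics/s3.png",b[:,:,::-1])
for im in(cv2.imread("pics/s2.png")[:,:,::-1].copy(),b):
    for a in disc(im): print(a,R.T@(onz(c,*a[1],.032)[:2]-O))
    for a in red(im,(285,250,330,300)): print("post",a)
E
```

```text
(np.int32(35), array([235.4286, 245.9429])) [ 0.0086 -0.0001]
post (np.int32(54), array([307.9074, 276.9444]), array([305, 273,   7,   9]))
(np.int32(37), array([235.1351, 246.1622])) [0.0098 0.0003]
post (np.int32(57), array([308.1228, 276.4561]), array([305, 271,   7,  11]))
```

>>> arm_command:
  moves: "0.005 -0.001 0 0 0 0 0.9; 0.009 -0.002 0 0 0 0 0.9; 0.009 -0.002 0 0 0 0 -1; 0.009 -0.002 0 0 0 0 -1; 0.009 -0.002 0 0 0 0 -1"

```text
time_s: 5.88
ee_pos: [0.5315, 0.1986, 0.0706]
tcp_rot: [0.142, 0.99, -0.0, -0.0]
force: [-0.3, 0.5, -0.5]
gripper_width: 0.0691
finger_force: 0.0
```

>>> arm_command:
  moves: "0 0 0 0 0 0 -1; 0 0 0.06 0 0 0 -1; 0 0 0.12 0 0 0 -1; 0 0 0.18 0 0 0 -1; 0 0 0.24 0 0 0 -1"

```text
time_s: 6.5
ee_pos: [0.5314, 0.1985, 0.3128]
tcp_rot: [0.142, 0.99, -0.0, 0.0]
force: [0.2, -0.4, 0.1]
gripper_width: 0.0852
finger_force: 0.0
```

Run:
```python
from h import *
c=env.camera_info("scene");t=env.camera_info("top")
yaw=np.radians(-1.35);R=np.array([[np.cos(yaw),-np.sin(yaw)],[np.sin(yaw),np.cos(yaw)]]);O=np.array([.5797,-.0456])
b=env.capture("scene");cv2.imwrite("pics/s4.png",b[:,:,::-1]);w=env.capture("top");cv2.imwrite("pics/t4.png",w[:,:,::-1])
for a in disc(b): print(a,R.T@(onz(c,*a[1],.032)[:2]-O))
print(red(b,(255,250,330,300)),red(w,(215,180,335,222)))
o=np.zeros((380,800,3),np.uint8); o[:300,:390]=cv2.resize(w[170:270,215:345,::-1],None,fx=3,fy=3,interpolation=cv2.INTER_CUBIC); o[:375,395:795]=cv2.resize(b[160:310,170:330,::-1],None,fx=2.5,fy=2.5,interpolation=cv2.INTER_CUBIC)
cv2.imwrite("pics/z4.png",o); s=env.read_state();print(s["ee_pos"],s["qpos"],s["time_s"])
```

```text
(np.int32(37), array([235.1351, 246.1622])) [0.0098 0.0003]
[(np.int32(116), array([276.569 , 279.1207]), array([274, 270,   7,  20]))] [(np.int32(48), array([309.75  , 191.2708]), array([307, 187,   7,  10]))]
[0.5337 0.1992 0.3172] [-0.612   0.2381  0.2433  1.6432 -0.0606  1.2585  0.9277] 6.6
```

View pics/z4.png

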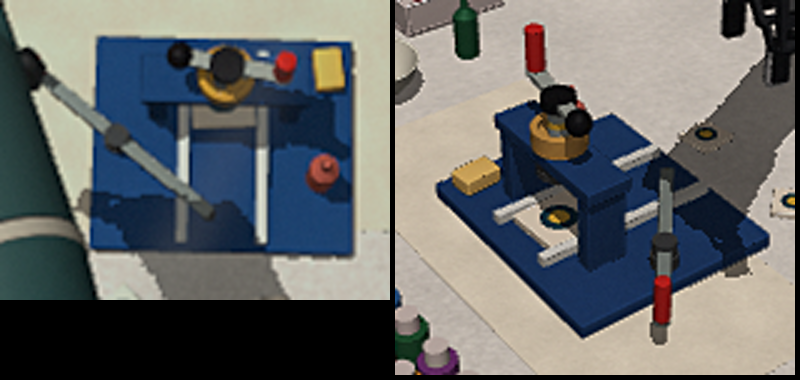

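The lever is back at rest: its post pixel matches the start. The tile lies under the bridge. I'll check its x once more from edge profiles, then go to the sleeve.

Run:
```python
from h import *
c=env.camera_info("scene");t=env.camera_info("top")
yaw=np.radians(-1.35);R=np.array([[np.cos(yaw),-np.sin(yaw)],[np.sin(yaw),np.cos(yaw)]]);O=np.array([.5797,-.0456])
S=cv2.imread("pics/s4.png");T=cv2.imread("pics/t4.png")
def prof(im,cam,y,z,xs):
    p=np.array([proj(cam,np.r_[O+R@[x,y],z]) for x in xs],np.float32)
    v=cv2.remap(im,p[:,0].reshape(1,-1),p[:,1].reshape(1,-1),cv2.INTER_LINEAR)[0]
    return [(int(round(x*1000)),*map(int,q)) for x,q in zip(xs,v)]
X=np.arange(.02,.066,.003)
print("scene tile back y=0.0",prof(S,c,0.0,.032,X));print("y=-.02",prof(S,c,-.02,.032,X))
X=np.arange(.062,.096,.003)
print("scene plate back",prof(S,c,0.06,.02,X))
X=np.arange(-.056,-.020,.003)
print("top tile front",prof(T,t,0,.032,X))
X=np.arange(-.204,-.165,.003)
print("top plate front",prof(cv2.imread("pics/top0.png"),t,-.02,.02,X))
```

```text
scene tile back y=0.0 [(20, 46, 137, 175), (23, 49, 62, 52), (26, 51, 35, 5), (29, 41, 28, 4), (32, 81, 82, 80), (35, 153, 171, 186), (38, 167, 187, 203), (41, 166, 185, 201), (44, 170, 188, 204), (47, 181, 198, 210), (50, 124, 140, 153), (53, 91, 108, 121), (56, 68, 59, 55), (59, 78, 43, 22), (62, 83, 44, 22), (65, 83, 47, 25)]
y=-.02 [(20, 146, 162, 172), (23, 168, 188, 203), (26, 169, 190, 207), (29, 166, 186, 202), (32, 164, 184, 199), (35, 164, 184, 198), (38, 165, 184, 199), (41, 165, 184, 199), (44, 166, 185, 201), (47, 174, 193, 210), (50, 135, 152, 165), (53, 91, 107, 120), (56, 75, 68, 66), (59, 80, 42, 21), (62, 83, 42, 17), (65, 82, 42, 18)]
scene plate back [(62, 86, 46, 22), (65, 87, 47, 25), (68, 85, 47, 24), (71, 84, 47, 24), (74, 84, 48, 25), (77, 86, 49, 25), (80, 88, 50, 25), (83, 87, 49, 26), (86, 64, 36, 18), (89, 40, 19, 6), (92, 37, 17, 8), (95, 116, 122, 125)]
top tile front [(-56, 112, 72, 45), (-53, 101, 66, 42), (-50, 79, 54, 38), (-47, 63, 48, 37), (-44, 65, 48, 36), (-41, 65, 47, 34), (-38, 64, 43, 30), (-35, 67, 54, 47), (-32, 77, 83, 88), (-29, 95, 108, 116), (-26, 99, 113, 119), (-23, 100, 113, 120), (-20, 102, 115, 123)]
top plate front [(-204, 152, 163, 168), (-201, 153, 164, 169), (-198, 154, 164, 170), (-195, 160, 169, 172), (-192, 162, 172, 174), (-189, 164, 175, 179), (-186, 149, 159, 164), (-183, 103, 111, 116), (-180, 45, 45, 46), (-177, 70, 37, 10), (-174, 92, 52, 21), (-171, 97, 57, 25), (-168, 97, 58, 26)]
```

Against the plate's own edges the tile comes out at x ≈ +2 to +6 mm, which is fine. The press origin is about 3 mm further in x, near (0.583, −0.046). Now to above the sleeve.

>>> arm_command:
  moves: "0.040 -0.304 -0.01 0 0 0 -1; 0.040 -0.304 -0.01 0 0 0 -1; 0.040 -0.304 -0.01 0 0 0 -1; 0.040 -0.304 -0.01 0 0 0 -1; 0.040 -0.304 -0.01 0 0 0 -1"

```text
time_s: 7.22
ee_pos: [0.5716, -0.1076, 0.3007]
tcp_rot: [0.143, 0.99, -0.0, 0.0]
force: [0.4, 1.2, 1.0]
gripper_width: 0.0854
finger_force: 0.0
```

>>> arm_command:
  moves: "0 0 0 0 0 0 -1; 0 0 0 0 0 0 -1; 0 0 0 0 0 0 -1; 0 0 0 0 0 0 -1; 0 0 0 0 0 0 -1"

```text
time_s: 7.85
ee_pos: [0.5719, -0.1049, 0.3008]
tcp_rot: [0.142, 0.99, 0.0, 0.0]
force: [-0.9, -0.6, 0.3]
gripper_width: 0.0853
finger_force: 0.0
```

Run:
```python
from h import *
s=env.read_state();c=env.camera_info("wrist");im=env.capture("wrist");cv2.imwrite("pics/w5.png",im[:,:,::-1])
print(s["time_s"],s["ee_pos"],s["qpos"])
for a in red(im,(0,0,560,420)): print(a,onz(c,*a[1],.23)[:2])
print(proj(c,(.572,-.106,.246)),proj(c,(.572,-.106,.194)),proj(c,(.582,-.046,.196)))
```

```text
7.85 [ 0.5719 -0.1049  0.3008] [-0.2074  0.2882  0.4197  1.6361 -0.1227  1.2433  1.5223]
(np.int32(545), array([519.5321, 140.1193]), array([498, 132,  43,  18])) [0.5637 0.0694]
(np.int32(1030), array([280.0932, 213.9573]), array([266, 191,  29,  45])) [ 0.5688 -0.1047]
(np.int32(773), array([320.6986, 328.1682]), array([308, 310,  29,  44])) [ 0.6755 -0.1006]
(np.int32(135), array([481.2   , 333.0519]), array([470, 329,  21,  10])) [0.7183 0.0282]
[279.4139 225.9534] [279.8303 204.136 ] [351.7075 196.5565]
```

View pics/w5.png

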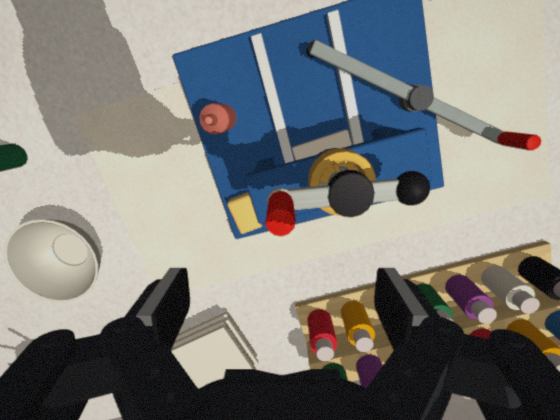

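The wrist view shows the sleeve top at (281,223) and the hub at (351,193). Both are within 2 mm of prediction, giving hub ≈ (0.580, −0.0465) and sleeve ≈ (0.570, −0.1055). I'll descend and grip.

>>> arm_command:
  moves: "-0.001 0 -0.05 0 0 0 -1; -0.001 0 -0.079 0 0 0 -1; -0.001 0 -0.079 0 0 0 -1; -0.001 0 -0.079 0 0 0 0.9; -0.001 0 -0.079 0 0 0 0.9"

```text
time_s: 8.52
ee_pos: [0.5715, -0.1055, 0.2231]
tcp_rot: [0.142, 0.99, 0.0, 0.001]
force: [0.5, 0.6, -0.2]
gripper_width: 0.0516
finger_force: 0.0
```

>>> arm_command:
  moves: "0 0 0 0 0 0 0.9; 0 0 0 0 0 0 0.9; 0 0 0 0 0 0 0.9; 0 0 0 0 0 0 0.9; 0 0 0 0 0 0 0.9"

```text
time_s: 9.15
ee_pos: [0.5712, -0.1057, 0.2223]
tcp_rot: [0.143, 0.99, -0.0, 0.001]
force: [-0.4, -0.8, 6.4]
gripper_width: 0.0193
finger_force: 58.5
```

Run:
```python
import numpy as np
r=.0598
def call(a,step):
    A=np.radians(a+step*np.arange(6));p=r*np.c_[np.cos(A),np.sin(A)]
    return " ; ".join("%.3f %.3f"%tuple(q) for q in (p-p[0])[1:])
for a in(-98.5,-38.5): print(a,call(a,12))
for i in range(6): a=21.5-60*i; print(a,call(a,-12))
```

```text
-98.5 0.012 -0.001 ; 0.025 0.002 ; 0.036 0.006 ; 0.047 0.013 ; 0.056 0.022
-38.5 0.007 0.011 ; 0.011 0.022 ; 0.013 0.035 ; 0.012 0.047 ; 0.009 0.059
21.5 0.003 -0.012 ; 0.004 -0.025 ; 0.002 -0.037 ; -0.002 -0.049 ; -0.009 -0.059
-38.5 -0.009 -0.009 ; -0.019 -0.016 ; -0.031 -0.020 ; -0.043 -0.022 ; -0.056 -0.022
-98.5 -0.012 0.003 ; -0.023 0.009 ; -0.033 0.016 ; -0.041 0.026 ; -0.047 0.037
-158.5 -0.003 0.012 ; -0.004 0.025 ; -0.002 0.037 ; 0.002 0.049 ; 0.009 0.059
-218.5 0.009 0.009 ; 0.019 0.016 ; 0.031 0.020 ; 0.043 0.022 ; 0.056 0.022
-278.5 0.012 -0.003 ; 0.023 -0.009 ; 0.033 -0.016 ; 0.041 -0.026 ; 0.047 -0.037
```

>>> arm_command:
  moves: "0.012 -0.001 0 0 0 0 0.9; 0.025 0.002 0 0 0 0 0.9; 0.036 0.006 0 0 0 0 0.9; 0.047 0.013 0 0 0 0 0.9; 0.056 0.022 0 0 0 0 0.9"

```text
time_s: 9.78
ee_pos: [0.6276, -0.0848, 0.2224]
tcp_rot: [0.143, 0.99, -0.001, 0.001]
force: [0.0, -6.7, 5.5]
gripper_width: 0.0191
finger_force: 59.2
```

>>> arm_command:
  moves: "0.007 0.011 0 0 0 0 0.9; 0.011 0.022 0 0 0 0 0.9; 0.013 0.035 0 0 0 0 0.9; 0.012 0.047 0 0 0 0 0.9; 0.009 0.059 0 0 0 0 0.9"

```text
time_s: 10.4
ee_pos: [0.6364, -0.0241, 0.2219]
tcp_rot: [0.142, 0.99, -0.0, 0.001]
force: [4.9, -0.5, 0.2]
gripper_width: 0.0189
finger_force: 58.9
```

Run:
```python
from h import *
b=env.capture("scene");cv2.imwrite("pics/s6.png",b[:,:,::-1])
a=cv2.imread("pics/s4.png")[175:235,205:275];o=b[175:235,205:275,::-1]
cv2.imwrite("pics/z6.png",cv2.resize(np.hstack([a,o]),None,fx=5,fy=5,interpolation=cv2.INTER_CUBIC))
s=env.read_state();print(s["ee_pos"],s["force"],s["wrist_torque"],s["time_s"],s["qpos"])
```

```text
[ 0.636  -0.0221  0.2218] [2.4651 3.6995 0.1376] [ 0.5477 -0.5462 -0.0266] 10.45 [-0.2862  0.4544  0.3733  1.5913 -0.1787  1.129   1.4157]
```

View pics/z6.png

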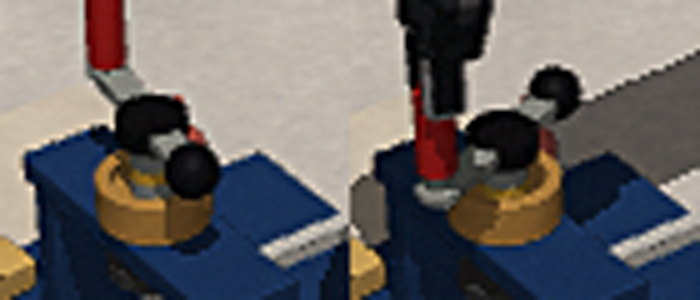

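In the right half the hub top sits about 3 px lower, roughly 10 mm, and the z force fell from 5.5 N to 0, so it looks dropped. I'll confirm numerically.

Run:
```python
from h import *
c=env.camera_info("scene")
for f in("s4","s6"):
    im=cv2.imread(f"pics/{f}.png"); 
    for u in(234,236,238): 
        col=im[180:222,u].max(1); r=np.where(col<45)[0]+180; print(f,u,r.min(),r.max(),len(r))
for z in(.196,.186): print(z,proj(c,(.580,-.0465,z)))
```

```text
s4 234 194 205 12
s4 236 194 206 9
s4 238 194 211 13
s6 234 197 209 11
s6 236 197 209 13
s6 238 197 208 12
0.196 [236.0165 196.1157]
0.186 [236.1258 199.2582]
```

The hub dropped 3 px, and 10 mm predicts 3.1 px, so it is in the thread. Now turning forward.

>>> arm_command:
  moves: "0.003 -0.012 0 0 0 0 0.9; 0.004 -0.025 0 0 0 0 0.9; 0.002 -0.037 0 0 0 0 0.9; -0.002 -0.049 0 0 0 0 0.9; -0.009 -0.059 0 0 0 0 0.9"

```text
time_s: 11.08
ee_pos: [0.6272, -0.0841, 0.2218]
tcp_rot: [0.142, 0.99, -0.0, 0.001]
force: [5.2, -1.3, 0.0]
gripper_width: 0.019
finger_force: 59.0
```

>>> arm_command:
  moves: "-0.009 -0.009 0 0 0 0 0.9; -0.019 -0.016 0 0 0 0 0.9; -0.031 -0.020 0 0 0 0 0.9; -0.043 -0.022 0 0 0 0 0.9; -0.056 -0.022 0 0 0 0 0.9"

```text
time_s: 11.7
ee_pos: [0.5699, -0.1054, 0.2217]
tcp_rot: [0.142, 0.99, 0.0, -0.0]
force: [2.7, -0.0, -0.2]
gripper_width: 0.0189
finger_force: 59.0
```

>>> arm_command:
  moves: "-0.012 0.003 0 0 0 0 0.9; -0.023 0.009 0 0 0 0 0.9; -0.033 0.016 0 0 0 0 0.9; -0.041 0.026 0 0 0 0 0.9; -0.047 0.037 0 0 0 0 0.9"

```text
time_s: 12.32
ee_pos: [0.5239, -0.0674, 0.222]
tcp_rot: [0.142, 0.99, 0.0, 0.001]
force: [7.8, 1.1, -0.9]
gripper_width: 0.0188
finger_force: 59.0
```

>>> arm_command:
  moves: "-0.003 0.012 0 0 0 0 0.9; -0.004 0.025 0 0 0 0 0.9; -0.002 0.037 0 0 0 0 0.9; 0.002 0.049 0 0 0 0 0.9; 0.009 0.059 0 0 0 0 0.9"

```text
time_s: 12.95
ee_pos: [0.533, -0.0095, 0.222]
tcp_rot: [0.142, 0.99, -0.001, 0.001]
force: [3.7, -6.5, -0.9]
gripper_width: 0.0189
finger_force: 59.1
```

>>> arm_command:
  moves: "0.009 0.009 0 0 0 0 0.9; 0.019 0.016 0 0 0 0 0.9; 0.031 0.020 0 0 0 0 0.9; 0.043 0.022 0 0 0 0 0.9; 0.056 0.022 0 0 0 0 0.9"

```text
time_s: 13.58
ee_pos: [0.5891, 0.013, 0.2215]
tcp_rot: [0.142, 0.99, -0.0, -0.0]
force: [-2.8, -1.9, -0.5]
gripper_width: 0.0192
finger_force: 59.2
```

>>> arm_command:
  moves: "0.012 -0.003 0 0 0 0 0.9; 0.023 -0.009 0 0 0 0 0.9; 0.033 -0.016 0 0 0 0 0.9; 0.041 -0.026 0 0 0 0 0.9; 0.047 -0.037 0 0 0 0 0.9"

```text
time_s: 14.2
ee_pos: [0.6368, -0.025, 0.2219]
tcp_rot: [0.142, 0.99, 0.0, 0.001]
force: [2.3, 3.1, -0.3]
gripper_width: 0.0191
finger_force: 59.2
```

>>> arm_command:
  moves: "0.002 -0.006 0 0 0 0 0.9; 0.003 -0.012 0 0 0 0 0.9; 0.003 -0.012 0 0 0 0 0.9; 0.003 -0.012 0 0 0 0 0.9; 0.003 -0.012 0 0 0 0 0.9"

```text
time_s: 14.82
ee_pos: [0.6394, -0.0374, 0.2221]
tcp_rot: [0.143, 0.99, -0.0, 0.001]
force: [5.7, 0.2, 0.5]
gripper_width: 0.0189
finger_force: 59.2
```

>>> arm_command:
  moves: "0 0 0 0 0 0 0.9; 0 0 0 0 0 0 0.9; 0 0 0 0 0 0 0.9; 0 0 0 0 0 0 0.9; 0 0 0 0 0 0 0.9"

```text
time_s: 15.45
ee_pos: [0.6394, -0.0374, 0.2222]
tcp_rot: [0.143, 0.99, -0.0, 0.001]
force: [5.0, -1.2, 0.4]
gripper_width: 0.0192
finger_force: 59.2
```

Run:
```python
from h import *
c=env.camera_info("scene");im=env.capture("scene");cv2.imwrite("pics/s7.png",im[:,:,::-1])
for u in(234,236,238):
    col=im[180:222,u].max(1); r=np.where(col<45)[0]+180; print(u,r.min(),r.max(),len(r))
print(disc(im),red(im,(255,250,330,300)))
cv2.imwrite("pics/z7.png",cv2.resize(im[160:310,170:330,::-1],None,fx=4,fy=4,interpolation=cv2.INTER_CUBIC)[:600])
print(env.read_state()["ee_pos"],env.read_state()["force"],env.read_state()["finger_force"])
```

```text
234 201 212 12
236 201 212 12
238 201 212 12
[(np.int32(36), array([235.1389, 246.0833]))] [(np.int32(115), array([276.5391, 279.1565]), array([274, 270,   7,  20]))]
[ 0.6394 -0.0374  0.2222] [ 5.2628 -0.1577 -0.364 ] 59.21904802322388
```

View pics/z7.png

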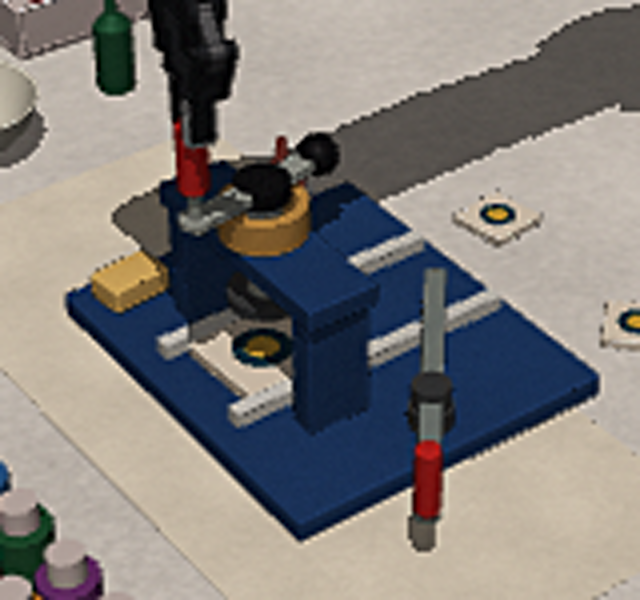

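The hub is now 7 px below its start, about 22 mm sunk. The sleeve is gripped at crop (190,165), the tile has not moved, and the lever post is at its rest pixel. Handing in.

```bash
python3 -c "
from workcell import env
print(env.finish_job())"
```

```text
the job is handed in; nothing more can be done
None
```

The job is handed in; no verdict was returned. By my measurements the tile was fed to within about 6 mm of the axis, the lever is back at rest, and the screw dropped into its thread and was turned forward about one turn (about 22 mm sunk). The gripper is holding the sleeve steady, and I touched none of the bystanders.

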